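# Pin a pipe bundle for tacking through the sliding guard

## Robot

A 7-joint arm with a two-finger parallel gripper is mounted at the origin on the work surface. World frame = base frame: x ahead of the robot, y to its left, z up, the work surface at z = 0. Lengths are in m, angles in rad, forces in N, time in s.
With the tool pointing down it reaches from about 0.4 to 0.925 m from the base axis. Payload 5.6 kg.
Tool frame: the origin (TCP) lies on the mounting face of the last link; the fingertips stand 173 mm ahead of it and the grasp point (between the pads) lies 155 mm ahead of it; z points along the fingers, y is the direction in which the jaws open and shut (so a half turn about z gives the same grasp; the last joint's range is limited). The gripper opens to 85 mm and grips with 20 to 120 N. Pads are 22 mm wide; open, the fingers measure 114 mm over their backs; the gripper's body (76 mm by 85 mm) begins 54 mm behind the grasp point. The pads swing forward as they close: fully open they stand 13 mm farther back than shut.
Start: joints at [-1.272, 0.468, -0.012, 1.603, 0.006, 1.071, -0.056], TCP at [0.218, 0.612, 0.405] pointing down, gripper open.
Joint ranges: [-2.53, 2.53], [-0.31, 2.02], [-1.57, 1.55], [0.28, 2.44], [-1.29, 4.43], [0.15, 1.84], [-2.92, 2.92]. Speed limits (rad/s): [2.57, 2.57, 3.14, 3.14, 3.14, 3.14, 3.14].

## Interface

Orientations are given as a unit quaternion [x, y, z, w].
In Python, from cell import manip gives the robot as it stands.
- The arm moves only by the shell command python3 -m pendant 'ROWS' [OPENING]. ROWS is JSON, a list that holds one entry, the list of rows, each a list of 4 numbers: the shift along the tool's x, y, z in m, then the turn about the tool's z in degrees. A call has 1 to 20 rows; each row is the pose to reach, as a shift and turn from the pose measured when the call began, along the tool's axes at that moment; what a row does not reach only later rows make up. A row lasts 1/10 s, in which the tool goes at most 50 mm and 8.59 degrees, less where a joint would pass 70% of its speed; a pose out of reach is approached as far as the arm can. A call with a gripper value outside its range is refused whole. OPENING is the opening in per cent of the stroke, from 0 (shut) to 100 (fully open), set as the call begins (- or left out, the last holds). The fingers move at their own pace and stop on an object; the grip force is fixed at half the most. Time passes only in rows, so rows that repeat a pose let the fingers close. It gives the time, the measured TCP pose, the force and the opening at its end, in the units of the state.
- manip.sense(): the state, without advancing time (a new reading comes with each control period).
- manip.capture(name): name is "side" or "top" or "wrist"; returns (picture, depth): 400x640x3 uint8, red, green, blue; 400x640 float32, m along the optical axis (not along the pixel's ray), 0 where there is no reading.
- manip.camera_info(name): a dict with "K" (3x3 intrinsics, pixels), "distortion" ([k1, k2, p1, p2, k3] as OpenCV has them; the pictures are not rectified), "pose" (4x4, takes a point from camera to world coordinates). Camera axes: x right, y up, looking along -z (the intrinsics and any distortion apply to the point x, -y, -z); pixel columns grow to the right and rows downward; lengths in m; the calibration is good to about 2 mm. A picture is of the moment at which its call begins: read the wrist's pose just before it. camera_info takes no time and is no camera call; for the wrist camera it gives the pose at the moment of the call.
- manip.close_job(): hands the job in, once; it reports no verdict.
The state is a dict: "clock": time; "qpos": joint angles; "joint_velocities": joint speeds; "tau": joint torques, N m; "position": TCP position; "orientation": TCP orientation; "ft_force": force on the tool from outside, world axes, zero at the start; "moment": the same for the moment, N m; "opening": finger opening in m.
Only numpy, scipy, OpenCV 4.12 (cv2) and the standard library are available. Lean on these libraries where they do the work, as an engineer would, in place of code of your own. Each camera call takes 0.05 s, during which the arm holds its last target. There are 200 camera calls.

## Task

Lay the loose pipe lengthwise on top of the two pipes in the welding fixture, saddled in the gap between them, let go of it, and then slide the guard frame fully home over the stack. Take the sprung hold-down out of its stand by its head, pass it upright down through the slot in the guard and press it onto the top pipe until its brass foot is pushed about half-way in; finish while still gripping it and pressing there. Leave the other things on the bench where they are.

Things in the scene. Friction and masses are not known exactly. Their poses are not given: they have to be found in the camera images.
- fixture: Welding fixture fixed to the bench: base plate 200 x 300 x 12 mm (y -75 to +225) with two low cheeks, 38 mm high, keeping two pipes side by side. Origin on the bench under the middle of the pair; y runs along the pipes to the parked guard (robot's left, within 0.3 rad), x across, z up. A pipe saddled on top has its centre at x 0, y 0, z 77 mm, its top at 101 mm; 20 mm either way along y will do.
- pipe_near_c (a point): Centre of the fixture's pipe on the robot's side: plain steel pipe, 48 mm diameter, 100 mm long, 0.36 kg, lying along its own y axis. Loose between the cheeks; centre 36 mm above the bench.
- pipe_far_c (a point): Centre of the fixture's other pipe, the same size, beside the first on its far side.
- pipe_near: The same pipe as pipe_near_c; origin on its skin, 24 mm below the centre at the start.
- pipe_far: The same pipe as pipe_far_c; origin on its skin, 24 mm below the centre at the start.
- pipe_loose: The same pipe as pipe_loose_c; origin on its skin, 24 mm below the centre at the start. (A 26 mm thin tube and a 40 mm square tube also lie about: not wanted.)
- pipe_loose_c (a point): Centre of the loose third pipe: 48 mm diameter, 100 mm long, 0.25 to 0.5 kg, along its own y axis on a low wooden chock (70 x 70 mm, ridges 12 mm high); centre 30 mm above the bench. Grip near mid-length and rather high, fingertips at most 12 mm below the pipe's centre: on the stack the pipes beneath leave 17 mm.
- guard_frame (a joint): Guard: grey bridge 192 mm wide (fixture x), 56 mm deep (y), on two legs straddling the pipes, underside 114 mm above the bench. Slides along the fixture: 0 = parked, centre at fixture y +130 mm; grows towards fixture -y; 0.130 m = fully home at its stop, slot over the middle of the stack. Starts at 0 to 0.03. Friction about 4 N; stays where left.
- guard_handle (a point): Centre of the guard's upright round black post, 18 mm diameter, 45 mm tall, on top of the bridge (122 to 167 mm above the bench), at fixture x -66 mm. Pinch it from above and move it along the fixture's -y. The nearest face of the guide block is 41 mm from its axis. Axes as the fixture.
- guard_slot (a point): Centre of the slot's mouth, in the top of a steel guide block (50 x 56 mm, 20 mm thick, top 134 mm above the bench) in the middle of the bridge. The slot goes right through, 10 mm wide (x), 34 mm long (y), with a 3 mm chamfer round its mouth. Axes as the fixture; moves with the guard.
- holddown_grip (a point): Centre of the hold-down's black head, 20 (x) x 46 (y) x 44 mm tall. At the start it hangs upright by the head in its stand: this point 114 mm, stand top (grey plate 70 x 90 mm) 92 mm above the bench. Grip across x, a few mm above this point. Goes into the slot with its x along the fixture's x, either way round. Foot just touching the saddled pipe: this point 193 mm above the bench.
- holddown_shank (a point): Centre of the lower end of the rigid shank, where the brass foot comes out: 72 mm below holddown_grip.
- holddown: The hold-down, 0.24 kg: under the head a flat steel shank 8 (x) x 32 (y) mm, 50 mm long, and under it the sprung brass foot, 5 x 26 mm, sticking out 20 mm. Origin at the end of the foot when fully out, 92 mm below holddown_grip; z up.
- holddown_foot (a joint): How far the brass foot is pushed into the shank: 0 = fully out, 0.016 m = fully in. Spring: 3 N to begin to move, 7 N half-way (0.008), 11 N fully in; the hold-down's own weight does not move it.

How it is judged:
By the outcome, as a careful person would: the job done as asked, in the order asked, and still so for the second after the job is handed in, while the arm keeps its last pose, push and grip.
It also fails if it takes over 59 s, if anything falls off the work surface, if the arm or the gripper's body presses on something with over 40 N, if the wrist force passes 120 N, or if a joint passes its speed limit or range.

## Working session

There is one attempt and no reset: what is moved stays moved. The work goes in short steps, Python scripts to look and compute and a shell command to move; the robot and the scene stay as the last step left them, time stands still between calls to the robot, and variables do not carry over. Pictures are saved under pics/ and viewed, about 8 in all and at most 12, crops included, and the job is handed in when it is done.

```bash
ls; mkdir -p pics
cat > h.py <<'E'
import numpy as np, cv2, json
from cell import manip
def cap(n):
    ci=manip.camera_info(n); im,d=manip.capture(n)
    return im,d,ci
def pts(d,ci):
    K=np.array(ci["K"]);D=np.array(ci["distortion"]);P=np.array(ci["pose"])
    h,w=d.shape;u,v=np.meshgrid(np.arange(w),np.arange(h))
    n=cv2.undistortPoints(np.stack([u,v],-1).reshape(-1,1,2).astype(np.float64),K,D).reshape(h,w,2)
    c=np.stack([n[...,0]*d,-n[...,1]*d,-d,np.ones_like(d)],-1)
    p=(c@P.T)[...,:3]; p[d==0]=np.nan
    return p
E
python3 - <<'E'
from h import *
s=manip.sense(); print(s)
for n in ["top","side","wrist"]:
    im,d,ci=cap(n); cv2.imwrite(f"pics/{n}0.png",im[...,::-1]); np.savez(f"{n}0.npz",im=im,d=d,p=pts(d,ci)); print(n,np.round(ci["pose"],3).tolist(),np.round(ci["K"],1).tolist(),(d>0).mean())
a=cv2.imread("pics/top0.png")
E
```

```text
pics
{'clock': 0.0, 'qpos': array([-1.2720105 ,  0.46839935, -0.01162411,  1.60368457,  0.00600425,
        1.07138192, -0.05625672]), 'joint_velocities': array([ 1.22372248e-04, -4.16931219e-04,  3.63535451e-04, -2.56856255e-03,
       -5.76725175e-04,  5.68071012e-04,  6.56960097e-05]), 'tau': array([ 2.08425183e-05, -5.32385874e+01,  2.16318690e-02, -2.51298326e+01,
        1.14757370e-02,  7.65786914e-03,  6.79079534e-06]), 'position': array([0.21780541, 0.61213675, 0.40369843]), 'orientation': array([ 1.70061919e-01,  9.85432950e-01, -9.14200135e-04, -9.62543741e-05]), 'ft_force': array([ 0.17548013, -0.34215229, -0.81081332]), 'moment': array([-0.01927497,  0.00882041, -0.00582598]), 'opening': 0.0853393177723974}
top [[0.02, 0.989, -0.147, 0.388], [-1.0, 0.018, -0.014, -0.024], [-0.011, 0.147, 0.989, 1.146], [0.0, 0.0, 0.0, 1.0]] [[447.4, 0.0, 331.4], [0.0, 447.4, 205.4], [0.0, 0.0, 1.0]] 0.9959453125
side [[-0.769, 0.384, -0.51, 0.136], [-0.638, -0.483, 0.599, 0.417], [-0.016, 0.787, 0.617, 0.587], [0.0, 0.0, 0.0, 1.0]] [[414.2, 0.0, 319.8], [0.0, 414.2, 202.5], [0.0, 0.0, 1.0]] 0.99607421875
wrist [[0.335, -0.897, -0.288, 0.145], [0.942, 0.318, 0.103, 0.637], [-0.001, -0.306, 0.952, 0.373], [0.0, 0.0, 0.0, 1.0]] [[328.5, 0.0, 320.3], [0.0, 328.5, 201.9], [0.0, 0.0, 1.0]] 0.99590625
```

View pics/top0.png

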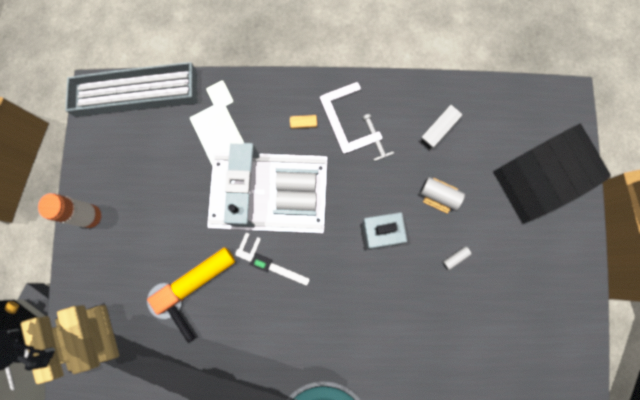

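View pics/side0.png

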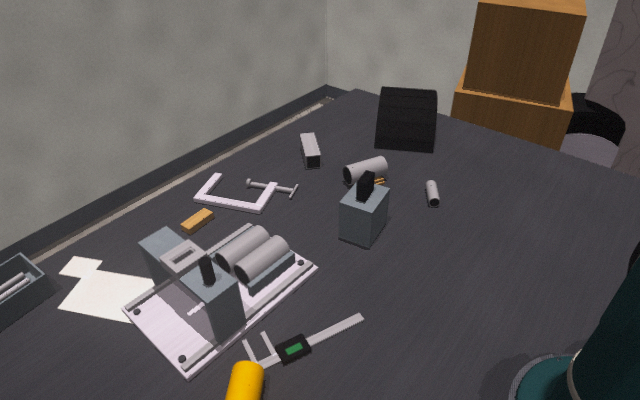

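The top view shows the fixture with its pipes at (295,192), the guard parked at (238,183) with its black post at (234,209), the loose pipe at (443,193), the hold-down stand at (386,230), the square tube at (441,127) and the thin tube at (457,258). The side view agrees.

```bash
cat > m.py <<'E'
from h import *
def rect(q):
    (c,(w,h),a)=cv2.minAreaRect((q[:,:2]*1000).astype(np.float32)); return np.round(c,1),np.round((w,h),1),round(a,1)
if __name__=="__main__":
  for n in ["top","side"]:
    z=np.load(n+"0.npz");im,p=z["im"],z["p"].astype(float)
    T=np.load("top0.npz")["p"]
    print(n)
    def near(u,v,r,lo,hi):
        c=T[v,u,:2]; k=(np.hypot(p[...,0]-c[0],p[...,1]-c[1])<r)&(p[...,2]>lo)&(p[...,2]<hi); return p[k],im[k]
    print("table z",np.nanmedian(p[(np.abs(p[...,2])<.02)][:,2]))
    for nm,u,v,r,lo,hi in [("loose",445,192,.09,.033,.08),("pipes",295,192,.08,.044,.08),("stand",386,230,.075,.08,.1),("head",386,230,.05,.11,.16),("bridge",238,183,.14,.115,.128),("block",238,180,.06,.130,.14),("post",235,207,.05,.142,.19)]:
        q,c=near(u,v,r,lo,hi)
        if len(q)<8: print(nm,len(q));continue
        print(nm,len(q),rect(q),"zmax",np.round(np.percentile(q[:,2],[50,98]),4))
    w=np.array([0])
    g=(im.min(-1)>200)&(p[...,2]>.004)&(p[...,2]<.022)
    lab=cv2.connectedComponentsWithStats(cv2.morphologyEx(g.astype(np.uint8),cv2.MORPH_CLOSE,np.ones((3,3))))
    for i in range(1,lab[0]):
        if lab[2][i,4]>800: 
            q=p[(lab[1]==i)&g]; print("white",lab[2][i],rect(q))
E
python3 m.py
```

```text
top
table z -0.00026929918918061624
loose 746 (array([ 590.4, -289.3]), array([103.2,  47.4]), 67.0) zmax [0.0497 0.0563]
pipes 1415 (array([588.4,  81.3]), array([104.2,  94. ]), 89.0) zmax [0.0561 0.0624]
stand 933 (array([ 489.5, -138.6]), array([70.2, 91.3]), 9.9) zmax [0.0914 0.0957]
head 198 (array([ 489.8, -137.7]), array([20.3, 46.5]), 11.8) zmax [0.1349 0.1385]
bridge 1351 (array([592.9, 211.7]), array([ 56.3, 194.4]), 88.8) zmax [0.1215 0.1254]
block 423 (array([592.6, 211.4]), array([55.8, 50.7]), 88.1) zmax [0.1334 0.137 ]
post 63 (array([525.6, 212.7]), array([15.9, 14.3]), 0.3) zmax [0.1658 0.1694]
white [  78   72  110   33 1220] (array([877.9, 555.9]), array([ 70.7, 327.6]), 5.4)
white [ 320   83   72   77 1167] (array([775.4, -64.8]), array([219.8, 115.8]), 24.4)
white [ 208  150   24   79 1173] (array([596.9, 284.4]), array([209.9,  61.6]), 3.5)
white [ 252  154   75   79 3392] (array([590. , 100.7]), array([184.4, 201.4]), 88.5)
side
table z -0.0005250358409046862
loose 575 (array([ 589. , -288.4]), array([104.6,  47.2]), 59.7) zmax [0.0483 0.0544]
pipes 1964 (array([590. ,  80.6]), array([103.8,  93. ]), 89.5) zmax [0.0555 0.0599]
stand 928 (array([ 492., -139.]), array([71. , 93.7]), 10.2) zmax [0.091  0.0975]
head 320 (array([ 492.3, -138.1]), array([20.8, 48.1]), 11.5) zmax [0.1314 0.1366]
bridge 2244 (array([593.6, 210.5]), array([ 57.9, 194.3]), 88.5) zmax [0.1211 0.1267]
block 758 (array([594. , 210.8]), array([56.1, 52.9]), 89.0) zmax [0.1329 0.1349]
post 228 (array([527.1, 212.5]), array([17.3, 17.6]), 77.7) zmax [0.1605 0.1665]
white [ 121  295   96   82 2683] (array([595.8, 275.5]), array([ 60.5, 197.9]), 88.9)
```

```bash
cat > go.py <<'E'
import sys
from h import *
from scipy.spatial.transform import Rotation as R
# usage: go.py x y z yaw(deg of tool y in world, mod 180)
s=manip.sense(); M=R.from_quat(s["orientation"]).as_matrix(); p=s["position"]
yaw=np.degrees(np.arctan2(M[1,1],M[0,1]))
print("t %.1f pos %s yaw %.1f tilt %s F %s open %.4f q7 %.2f"%(s["clock"],np.round(p,4),yaw,np.round(M[:2,2],3),np.round(s["ft_force"],1),s["opening"],s["qpos"][6]))
if len(sys.argv)>4:
    x,y,z,w=map(float,sys.argv[1:5]); d=M.T@(np.array([x,y,z])-p)
    print("shift",np.round(d,4),"turn",round(-((w-yaw+90)%180-90),1))
E
python3 go.py 0.58 -0.28 0.36 -23
python3 go.py 0.5 0.2 0.40 20
```

```text
t 0.1 pos [0.2178 0.6122 0.4039] yaw 70.4 tilt [-0.    -0.001] F [ 0.7 -1.2 -0.1] open 0.0853 q7 -0.06
shift [-0.6403 -0.7191  0.045 ] turn -86.6
t 0.1 pos [0.2178 0.6122 0.4039] yaw 70.4 tilt [-0.    -0.001] F [ 0.7 -1.2 -0.1] open 0.0853 q7 -0.06
shift [-0.404  -0.2938  0.0044] turn 50.4
```

Run:
```python
from h import *
for n in ["top","side"]:
    z=np.load(n+"0.npz");p=z["p"].reshape(-1,3).astype(float)
    k=(np.hypot(p[:,0]-.59,p[:,1]+.289)<.08)&(p[:,2]>.046); q=p[k][:,:2]
    vx,vy,a,b=cv2.fitLine((q*1000).astype(np.float32),cv2.DIST_HUBER,0,.01,.01).ravel(); print(n,np.degrees(np.arctan2(vy,vx))%180,a,b,q.mean(0))
    im=z["im"].reshape(-1,3); k=(im.min(1)>190)&(p[:,2]>.007)&(p[:,2]<.017)&(p[:,0]>.45)&(p[:,0]<.72)&(p[:,1]>-.05)&(p[:,1]<.36)
    print("plate y",np.percentile(p[k][:,1],[.5,99.5]),"x",np.percentile(p[k][:,0],[.5,99.5]))
```

```text
top 65.69761 589.811 -288.0498 [ 0.59010904 -0.28861194]
plate y [-0.04401306  0.30816099] x [0.48853282 0.71393186]
side 64.15602 587.1811 -287.0101 [ 0.58912572 -0.28664746]
plate y [-0.0410681   0.30659826] x [0.49299236 0.71117377]
```

```bash
python3 -m pendant '[[[-0.05,-0.035,0,5],[-0.1,-0.07,0,12],[-0.15,-0.105,0,19],[-0.2,-0.14,0,26],[-0.24,-0.175,0,33],[-0.28,-0.21,0,40],[-0.32,-0.245,0,47],[-0.36,-0.28,0,52],[-0.39,-0.32,0,57],[-0.42,-0.36,0,62],[-0.445,-0.4,0.005,66],[-0.47,-0.44,0.01,70],[-0.495,-0.48,0.015,74],[-0.52,-0.52,0.02,78],[-0.54,-0.56,0.025,82],[-0.565,-0.6,0.03,86],[-0.59,-0.64,0.035,90],[-0.615,-0.68,0.04,94],[-0.64,-0.719,0.045,95],[-0.64,-0.719,0.045,95]]]' 100
python3 go.py 0.589 -0.288 0.3 -25
python3 - <<'E'
from h import *
im,d,ci=cap("wrist"); cv2.imwrite("pics/w1.png",im[...,::-1]); p=pts(d,ci).reshape(-1,3)
k=(np.hypot(p[:,0]-.589,p[:,1]+.288)<.08)&(p[:,2]>.04); q=p[k]
print(len(q),cv2.minAreaRect((q[:,:2]*1000).astype(np.float32)))
k=q[:,2]>.047
vx,vy,a,b=cv2.fitLine((q[k][:,:2]*1000).astype(np.float32),cv2.DIST_HUBER,0,.01,.01).ravel(); print(np.degrees(np.arctan2(vy,vx))%180,a,b,np.percentile(q[:,2],98))
E
```

```text
clock: 2.15
position: [0.5792, -0.284, 0.3593]
orientation: [0.843, 0.539, -0.002, 0.001]
ft_force: [-1.4, 0.5, 1.1]
opening: 0.0852
t 2.1 pos [ 0.5792 -0.284   0.3593] yaw -24.8 tilt [-0.001 -0.004] F [-1.4  0.5  1.1] open 0.0852 q7 0.27
shift [0.0007 0.0106 0.0593] turn 0.2
41310 ((583.6751098632812, -282.4175109863281), (112.3753662109375, 121.23179626464844), 24.380977630615234)
155.29988 587.09143 -276.3107 0.27450428905942226
```

Run:
```python
from h import *
im,d,ci=cap("wrist"); p=pts(d,ci).reshape(-1,3)
k=(np.hypot(p[:,0]-.589,p[:,1]+.288)<.08)&(p[:,2]>.036)&(p[:,2]<.07); q=p[k]
print(len(q),cv2.minAreaRect((q[:,:2]*1000).astype(np.float32)))
for t in (.040,.044,.048):
    k=q[:,2]>t
    vx,vy,a,b=cv2.fitLine((q[k][:,:2]*1000).astype(np.float32),cv2.DIST_HUBER,0,.01,.01).ravel(); print(np.degrees(np.arctan2(vy,vx))%180,a,b,np.percentile(q[:,2],98))
```

```text
5596 ((593.6538696289062, -291.53533935546875), (100.05899810791016, 46.364112854003906), 65.79139709472656)
65.263565 594.5499 -288.3026 0.054535836155474
66.03777 594.7613 -288.54886 0.054535836155474
65.7398 594.86414 -288.62338 0.054535836155474
```

View pics/w1.png

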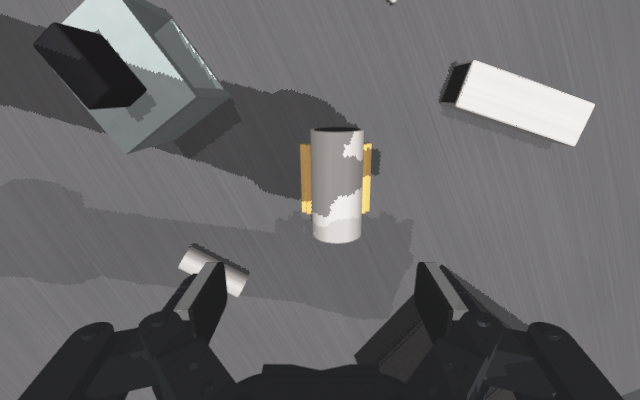

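The wrist view shows the loose pipe at (337,185) on its chock, lined up with the open jaws. The gap between the estimates is small, so I go down.

```bash
python3 go.py 0.592 -0.290 0.192 -24.2
```

```text
t 2.2 pos [ 0.5786 -0.2849  0.3592] yaw -25.0 tilt [-0.002 -0.005] F [0.5 1.1 1.1] open 0.0853 q7 0.27
shift [0.0019 0.0142 0.1672] turn -0.8
```

```bash
python3 -m pendant '[[[0.001,0.007,0.03,-0.4],[0.002,0.014,0.06,-0.8],[0.002,0.014,0.09,-0.8],[0.002,0.014,0.115,-0.8],[0.002,0.014,0.135,-0.8],[0.002,0.014,0.15,-0.8],[0.002,0.014,0.16,-0.8],[0.002,0.014,0.165,-0.8],[0.002,0.014,0.167,-0.8],[0.002,0.014,0.167,-0.8],[0.002,0.014,0.167,-0.8]]]'
python3 go.py 0.592 -0.290 0.192 -24.2
python3 -m pendant '[[[0,0,0,0],[0,0,0,0],[0,0,0,0],[0,0,0,0],[0,0,0,0],[0,0,0,0],[0,0,0,0],[0,0,0,0]]]' 0
python3 go.py 0.592 -0.290 0.33 -24.2
```

```text
clock: 3.35
position: [0.5921, -0.2899, 0.1931]
orientation: [0.839, 0.543, -0.002, 0.002]
ft_force: [-0.4, -0.4, -0.3]
opening: 0.0852
t 3.4 pos [ 0.5921 -0.2899  0.1931] yaw -24.2 tilt [-0.001 -0.005] F [-0.4 -0.4 -0.3] open 0.0852 q7 0.38
shift [-0.0001 -0.0001  0.0011] turn 0.0
clock: 4.15
position: [0.5923, -0.2901, 0.194]
orientation: [0.84, 0.543, -0.001, 0.002]
ft_force: [-0.8, 0.8, 5.7]
opening: 0.0459
t 4.2 pos [ 0.5923 -0.2901  0.194 ] yaw -24.2 tilt [ 0.    -0.005] F [-0.8  0.8  5.7] open 0.0459 q7 0.38
shift [-0.0007 -0.     -0.136 ] turn 0.0
```

```bash
python3 -m pendant '[[[0,0,-0.02,0],[0,0,-0.05,0],[0,0,-0.09,0],[0,0,-0.13,0],[0,0,-0.15,0],[0,0,-0.15,0]]]'
python3 go.py 0.59 0.03 0.345 -1.3
```

```text
clock: 4.75
position: [0.5928, -0.2899, 0.3469]
orientation: [0.84, 0.543, 0.0, 0.004]
ft_force: [-0.0, -0.8, -3.7]
opening: 0.046
t 4.8 pos [ 0.5928 -0.2899  0.3469] yaw -24.2 tilt [ 0.005 -0.007] F [-0.  -0.8 -3.7] open 0.0460 q7 0.29
shift [ 0.2907 -0.1336 -0.0003] turn -22.9
```

```bash
python3 -m pendant '[[[0.03,-0.015,0,-2],[0.06,-0.03,0,-5],[0.1,-0.046,0,-8],[0.14,-0.064,0,-11],[0.18,-0.083,0,-14],[0.22,-0.1,0,-17],[0.25,-0.115,0,-20],[0.275,-0.126,0,-22],[0.285,-0.131,0,-23],[0.29,-0.134,0,-23],[0.29,-0.134,0,-23]]]'
python3 go.py 0.59 0.081 0.3 -1.3
cat > w.py <<'E'
import sys
from h import *
im,d,ci=cap("wrist"); n=sys.argv[1]; cv2.imwrite(f"pics/{n}.png",im[...,::-1]); np.savez(n+".npz",im=im,d=d,p=pts(d,ci))
E
python3 w.py w2
python3 - <<'E'
from h import *
p=np.load("w2.npz")["p"].astype(float);v,u=np.mgrid[:400,:640]
def show(nm,k):
    q=p[k]
    if len(q)<30: print(nm,len(q)); return
    (c,wh,a)=cv2.minAreaRect((q[:,:2]*1000).astype(np.float32)); print(nm,len(q),np.round(c,1),np.round(wh,1),round(a,1),np.round(np.percentile(q[:,2],[2,50,98]),4))
A=lambda x,y,r,lo,hi:(np.hypot(p[...,0]-x,p[...,1]-y)<r)&(p[...,2]>lo)&(p[...,2]<hi)
show("lowpipes",A(.59,.08,.085,.044,.07))
show("bridge",A(.593,.211,.13,.112,.127))
show("block",A(.593,.211,.06,.130,.14))
show("post",A(.526,.212,.04,.145,.18))
show("held",A(.59,.03,.09,.15,.22))
E
```

```text
clock: 5.85
position: [0.589, 0.0292, 0.3438]
orientation: [0.715, 0.7, -0.001, 0.004]
ft_force: [0.4, -1.2, -4.1]
opening: 0.0462
t 5.8 pos [0.589  0.0292 0.3438] yaw -1.2 tilt [ 0.004 -0.008] F [ 0.4 -1.2 -4.1] open 0.0462 q7 0.10
shift [ 0.0522 -0.0003  0.0433] turn 0.1
lowpipes 11232 [592.1  91. ] [81.1 93.9] 89.0 [0.0456 0.0572 0.0607]
bridge 0
block 0
post 0
held 27159 [590.5  30.4] [ 94.7 104.2] 36.0 [0.1739 0.2009 0.2182]
```

View pics/w2.png

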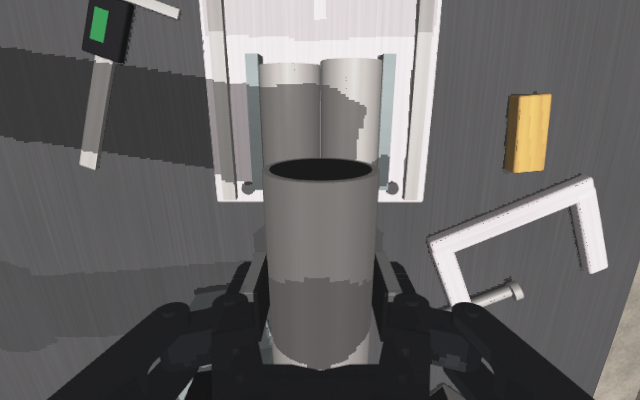

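Run:
```python
from h import *
z=np.load("w2.npz");p=z["p"].astype(float);v,u=np.mgrid[:400,:640]
k=(u>262)&(u<380)&(v>182)&(v<350)&(p[...,2]>.15)&(p[...,2]<.25); q=p[k]
print("held y",np.percentile(q[:,1],[.5,99.5]), "z",np.percentile(q[:,2],[1,50,99]))
for lo in np.arange(-.01,.09,.02):
    b=q[(q[:,1]>lo)&(q[:,1]<lo+.02)]
    if len(b)>50:
        A=np.c_[2*b[:,0],2*b[:,2],np.ones(len(b))]; s=np.linalg.lstsq(A,(b[:,[0,2]]**2).sum(1),rcond=None)[0]
        print(round(lo+.01,3),len(b),np.round(s[:2],4),"r",round(np.sqrt(s[2]+s[0]**2+s[1]**2),4),np.percentile(b[:,2],99))
k=(u>258)&(u<386)&(v>60)&(v<160)&(p[...,2]>.044)&(p[...,2]<.07); q=p[k]
for side in (-1,1):
  b=q[(np.sign(q[:,0]-.592)==side)&(q[:,1]>.08)]
  A=np.c_[2*b[:,0],2*b[:,2],np.ones(len(b))]; s=np.linalg.lstsq(A,(b[:,[0,2]]**2).sum(1),rcond=None)[0]
  print("low",side,np.round(s[:2],4),b[:,1].mean(),b[:,1].max(),"r",round(np.sqrt(s[2]+s[0]**2+s[1]**2),4))
```

```text
held y [-0.00138647  0.07667952] z [0.18591542 0.20100744 0.20437816]
0.0 1325 [0.5896 0.1798] r 0.0238 0.20415713529438448
0.02 4560 [0.5906 0.1803] r 0.024 0.20476120040301105
0.04 5172 [0.5906 0.1787] r 0.0249 0.20427392044946752
0.06 5588 [0.591  0.1798] r 0.0237 0.20433566318617735
0.08 1995 [0.5912 0.1801] r 0.0234 0.20431218328700937
low -1 [0.5681 0.0363] 0.10498214570367945 0.1290237777419567 r 0.0237
low 1 [0.6167 0.0367] 0.105390614591041 0.13045478965304455 r 0.0233
```

```bash
python3 - <<'E'
from h import *
z=np.load("w2.npz");p=z["p"];im=z["im"]
for u in (230,240,405,415):
    c=[(v,np.round(p[v,u]*1000).tolist(),im[v,u].tolist()) for v in range(194,206,2)]; print(u,c)
E
python3 go.py 0.5905 0.081 0.30 -1.3
```

```text
230 [(194, [507.0, 20.0, 20.0], [208, 203, 198]), (196, [506.0, 18.0, 20.0], [208, 203, 198]), (198, [506.0, 16.0, 20.0], [208, 203, 198]), (200, [504.0, 11.0, 12.0], [227, 220, 221]), (202, [500.0, 5.0, 0.0], [116, 113, 114]), (204, [500.0, 3.0, -1.0], [95, 93, 95])]
240 [(194, [514.0, 17.0, 12.0], [239, 234, 235]), (196, [514.0, 15.0, 11.0], [240, 235, 236]), (198, [513.0, 13.0, 12.0], [240, 235, 236]), (200, [513.0, 11.0, 11.0], [237, 231, 233]), (202, [510.0, 5.0, 0.0], [119, 114, 116]), (204, [510.0, 3.0, 1.0], [97, 95, 97])]
405 [(194, [670.0, 16.0, 19.0], [191, 186, 182]), (196, [670.0, 14.0, 21.0], [197, 191, 187]), (198, [670.0, 12.0, 20.0], [215, 210, 206]), (200, [672.0, 8.0, 12.0], [232, 227, 227]), (202, [676.0, 1.0, -0.0], [140, 135, 137]), (204, [676.0, -1.0, 0.0], [92, 92, 93])]
415 [(194, [679.0, 16.0, 20.0], [213, 206, 202]), (196, [679.0, 14.0, 20.0], [213, 206, 202]), (198, [680.0, 12.0, 20.0], [213, 205, 201]), (200, [682.0, 7.0, 12.0], [231, 225, 226]), (202, [686.0, 1.0, -0.0], [141, 136, 138]), (204, [686.0, -1.0, -0.0], [93, 92, 94])]
t 5.9 pos [0.5891 0.0282 0.3441] yaw -1.3 tilt [ 0.005 -0.008] F [-0.6 -0.8 -4.2] open 0.0459 q7 0.10
shift [ 0.0532 -0.      0.0437] turn 0.0
```

```bash
python3 -m pendant '[[[0.015,0,0,0],[0.03,0,0.005,0],[0.045,0,0.02,0],[0.053,0,0.04,0],[0.053,0,0.06,0],[0.053,0,0.075,0],[0.053,0,0.085,0],[0.053,0,0.091,0],[0.053,0,0.095,0],[0.053,0,0.095,0]]]'
python3 go.py 0.5905 0.081 0.241 -1.3
```

```text
clock: 6.9
position: [0.5908, 0.0802, 0.2486]
orientation: [0.715, 0.699, -0.001, 0.004]
ft_force: [0.8, 0.4, -3.1]
opening: 0.0461
t 6.9 pos [0.5908 0.0802 0.2486] yaw -1.3 tilt [ 0.004 -0.008] F [ 0.8  0.4 -3.1] open 0.0461 q7 0.07
shift [ 0.0008 -0.0004  0.0076] turn -0.0
```

```bash
python3 -m pendant '[[[0.001,0,0.002,0],[0.001,0,0.004,0],[0.001,0,0.006,0],[0.001,0,0.007,0],[0.001,0,0.008,0],[0.001,0,0.008,0]]]'
```

```text
clock: 7.5
position: [0.5913, 0.0811, 0.2418]
orientation: [0.715, 0.699, -0.001, 0.005]
ft_force: [-2.9, -0.0, 3.7]
opening: 0.046
```

```bash
python3 -m pendant '[[[0,-0.001,0,0],[0,-0.001,0,0],[0,-0.001,0,0],[0,-0.001,0,0],[0,-0.001,0,0],[0,-0.001,0,0]]]' 100
python3 -m pendant '[[[0,-0.001,-0.01,0],[0,-0.001,-0.03,0],[0,-0.001,-0.06,0],[-0.01,-0.001,-0.1,0],[-0.02,-0.001,-0.12,0],[-0.02,-0.001,-0.12,0]]]'
python3 w.py w3
python3 - <<'E'
from h import *
p=np.load("w3.npz")["p"].astype(float)
def show(nm,x,y,r,lo,hi):
    q=p[(np.hypot(p[...,0]-x,p[...,1]-y)<r)&(p[...,2]>lo)&(p[...,2]<hi)]
    if len(q)<30: print(nm,len(q)); return
    (c,wh,a)=cv2.minAreaRect((q[:,:2]*1000).astype(np.float32)); print(nm,len(q),np.round(c,1),np.round(wh,1),round(a,1),np.round(np.percentile(q[:,2],[2,50,98]),4))
show("toppipe",.591,.081,.07,.085,.11)
show("bridge",.593,.211,.13,.115,.127)
show("block",.593,.211,.06,.130,.14)
show("post",.526,.212,.04,.145,.18)
E
python3 go.py .526 .2125 .302 -1.3
```

```text
clock: 8.1
position: [0.5903, 0.0811, 0.2417]
orientation: [0.715, 0.699, -0.001, 0.005]
ft_force: [0.2, -0.2, -0.1]
opening: 0.0856
clock: 8.7
position: [0.5891, 0.0601, 0.3662]
orientation: [0.716, 0.698, 0.002, 0.007]
ft_force: [-0.0, -0.5, 0.6]
opening: 0.0855
toppipe 7592 [592.   79.2] [100.5  45.6] 88.9 [0.0864 0.0983 0.1017]
bridge 4797 [594.2 186.5] [  9.7 193.1] 88.7 [0.1158 0.1219 0.1244]
block 1028 [594.1 184.7] [ 5.6 49.6] 88.5 [0.1311 0.134  0.1355]
post 0
t 8.8 pos [0.5885 0.0612 0.364 ] yaw -1.4 tilt [ 0.009 -0.006] F [-0.1  1.  -0.7] open 0.0854 q7 0.03
shift [ 0.1501 -0.0667  0.0605] turn -0.1
```

View pics/w3.png

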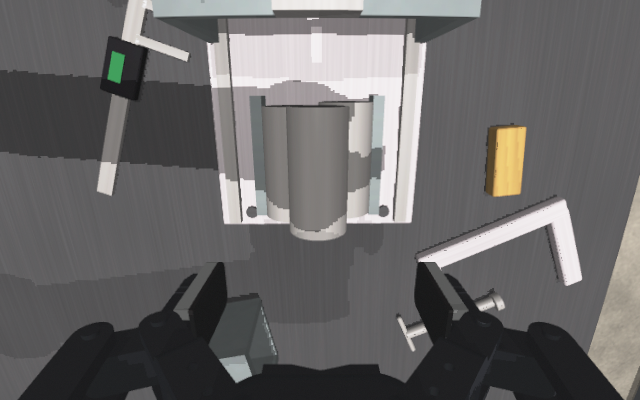

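The wrist view shows the pipe saddled at (317,170), lying straight along the pair. Depth puts its top at 0.101–0.102 m, x 0.592, y 0.079. Next is the guard handle.

```bash
python3 -m pendant '[[[0.03,-0.013,0,0],[0.06,-0.026,0,0],[0.09,-0.04,0,0],[0.12,-0.053,0,0],[0.14,-0.062,0,0],[0.15,-0.0655,0,0],[0.15,-0.0655,0,0],[0.15,-0.0655,0,0]]]' 38
python3 w.py w4; python3 go.py .5275 .2125 .304 -1.3;  python3 - <<'E'
from h import *
p=np.load("w4.npz")["p"].astype(float)
q=p[(np.hypot(p[...,0]-.527,p[...,1]-.212)<.035)&(p[...,2]>.14)&(p[...,2]<.175)]
(c,wh,a)=cv2.minAreaRect((q[:,:2]*1000).astype(np.float32)); print(len(q),np.round(c,1),np.round(wh,1),round(a,1),np.round(np.percentile(q[:,2],[2,50,98]),4))
q=q[q[:,2]>.163];print(len(q),q.mean(0))
E
```

```text
clock: 9.55
position: [0.5269, 0.2118, 0.3621]
orientation: [0.716, 0.698, 0.001, 0.006]
ft_force: [0.2, -0.6, 0.1]
opening: 0.0323
t 9.6 pos [0.5272 0.2113 0.3623] yaw -1.5 tilt [ 0.009 -0.007] F [ 0.2 -0.3 -0.1] open 0.0324 q7 -0.28
shift [ 0.0016 -0.0002  0.0582] turn -0.2
1179 [528.9 212.6] [17.4 17.6] 13.7 [0.1417 0.1662 0.168 ]
775 [0.52892043 0.21320479 0.16658111]
```

```bash
python3 -m pendant '[[[0.002,0.001,0.01,0],[0.002,0.001,0.025,0],[0.002,0.001,0.04,0],[0.002,0.001,0.05,0],[0.002,0.001,0.055,0],[0.002,0.001,0.058,0],[0.002,0.001,0.058,0]]]'
python3 -m pendant '[[[0,0,0,0],[0,0,0,0],[0,0,0,0],[0,0,0,0],[0,0,0,0]]]' 0
python3 go.py .5248 .0833 .304 -1.3
```

```text
clock: 10.3
position: [0.5288, 0.2128, 0.3039]
orientation: [0.716, 0.698, 0.0, 0.006]
ft_force: [-0.9, 0.2, 0.2]
opening: 0.0323
clock: 10.8
position: [0.5275, 0.213, 0.3043]
orientation: [0.716, 0.698, -0.001, 0.004]
ft_force: [-5.8, -0.4, 3.9]
opening: 0.0164
t 10.8 pos [0.5275 0.213  0.3043] yaw -1.5 tilt [ 0.005 -0.008] F [-5.8 -0.4  3.9] open 0.0164 q7 -0.24
shift [-0.1297  0.0006  0.0013] turn -0.2
```

```bash
python3 -m pendant '[[[-0.005,-0.001,0,0],[-0.015,-0.001,0,0],[-0.027,-0.001,0,0],[-0.04,-0.001,0,0],[-0.053,-0.001,0,0],[-0.066,-0.001,0,0],[-0.079,-0.001,0,0],[-0.09,-0.001,0,0],[-0.1,-0.001,0,0],[-0.108,-0.001,0,0],[-0.114,-0.001,0,0],[-0.119,-0.001,0,0],[-0.122,-0.001,0,0],[-0.122,-0.001,0,0]]]'
python3 go.py .5248 .0833 .304 -1.3
```

```text
clock: 12.2
position: [0.524, 0.0913, 0.3045]
orientation: [0.716, 0.698, 0.0, 0.006]
ft_force: [8.5, 2.1, -16.1]
opening: 0.0164
t 12.2 pos [0.524  0.0913 0.3045] yaw -1.5 tilt [ 0.008 -0.008] F [  8.5   2.1 -16.1] open 0.0164 q7 -0.03
shift [-0.0079  0.001   0.0005] turn -0.2
```

```bash
python3 -m pendant '[[[-0.002,0.001,0.0005,0],[-0.004,0.001,0.0005,0],[-0.006,0.001,0.001,0],[-0.008,0.001,0.001,0],[-0.009,0.001,0.001,0],[-0.009,0.001,0.001,0]]]'
python3 go.py .5248 .0833 .304 -1.3
```

```text
clock: 12.8
position: [0.5242, 0.0841, 0.3043]
orientation: [0.716, 0.698, 0.001, 0.004]
ft_force: [-4.3, 6.0, 4.7]
opening: 0.0169
t 12.8 pos [0.5242 0.0841 0.3043] yaw -1.4 tilt [ 0.006 -0.004] F [-4.3  6.   4.7] open 0.0169 q7 -0.01
shift [-0.0008  0.0006  0.0003] turn -0.1
```

Contact with the stop is not certain yet, so I push a little further.

```bash
python3 -m pendant '[[[-0.002,0,0,0],[-0.003,0,0,0],[-0.004,0,0,0],[-0.004,0,0,0]]]'
python3 go.py .5248 .0833 .304 -1.3
```

```text
clock: 13.2
position: [0.5241, 0.0835, 0.3044]
orientation: [0.715, 0.699, 0.003, 0.002]
ft_force: [1.6, 10.8, -5.6]
opening: 0.0167
t 13.2 pos [0.5241 0.0835 0.3044] yaw -1.2 tilt [0.007 0.   ] F [ 1.6 10.8 -5.6] open 0.0167 q7 -0.00
shift [-0.0001  0.0007  0.0004] turn 0.1
```

```bash
python3 -m pendant '[[[-0.004,0,0,0],[-0.006,0,0,0],[-0.006,0,0,0]]]'
python3 -m pendant '[[[0,0,0,0],[0,0,0,0],[0,0,0,0],[0,0,0,0]]]' 35
python3 -m pendant '[[[0,0,-0.01,0],[0,0,-0.03,0],[-0.01,0,-0.06,0],[-0.02,0,-0.09,0],[-0.03,0,-0.1,0],[-0.03,0,-0.1,0]]]'
python3 w.py w5
python3 - <<'E'
from h import *
im,d,ci=cap("top"); cv2.imwrite("pics/t5.png",im[...,::-1]); np.savez("t5.npz",im=im,d=d,p=pts(d,ci))
for n in ("w5","t5"):
  z=np.load(n+".npz");p=z["p"].astype(float)
  for nm,x,y,r,lo,hi in [("bridge",.592,.081,.13,.115,.127),("block",.592,.081,.05,.130,.14),("post",.526,.082,.04,.145,.18),("stand",.49,-.138,.075,.08,.1),("head",.49,-.138,.05,.12,.16)]:
    q=p[(np.hypot(p[...,0]-x,p[...,1]-y)<r)&(p[...,2]>lo)&(p[...,2]<hi)]
    if len(q)<30: print(nm,len(q)); continue
    (c,wh,a)=cv2.minAreaRect((q[:,:2]*1000).astype(np.float32)); print(n,nm,len(q),np.round(c,1),np.round(wh,1),round(a,1),np.round(np.percentile(q[:,2],[2,50,98]),4))
E
python3 go.py .491 -.138 .36 10.5
```

```text
clock: 13.5
position: [0.5239, 0.0824, 0.3044]
orientation: [0.713, 0.701, 0.005, 0.0]
ft_force: [2.8, 16.7, -7.9]
opening: 0.0166
clock: 13.9
position: [0.524, 0.0816, 0.3047]
orientation: [0.714, 0.7, 0.005, 0.001]
ft_force: [-0.2, 0.0, 0.1]
opening: 0.0297
clock: 14.5
position: [0.5229, 0.0491, 0.4064]
orientation: [0.715, 0.699, 0.007, 0.002]
ft_force: [0.1, -0.5, -0.5]
opening: 0.0302
w5 bridge 11801 [592.2  82.4] [ 56.8 192.9] 88.4 [0.1205 0.122  0.1237]
w5 block 4404 [592.   82.3] [55.6 50.4] 88.8 [0.1312 0.1339 0.1353]
w5 post 664 [525.9  84.2] [17.3 17.3] 43.1 [0.1473 0.1666 0.168 ]
w5 stand 1785 [ 499.8 -128.6] [52.4 72.3] 10.3 [0.0821 0.0918 0.098 ]
head 27
bridge 20
block 0
post 0
t5 stand 938 [ 489.4 -138.4] [70.3 91.1] 10.0 [0.0864 0.0915 0.0954]
t5 head 191 [ 490.1 -138.1] [20.2 46.8] 11.8 [0.1245 0.1352 0.1386]
t 14.6 pos [0.5222 0.0509 0.4039] yaw -1.1 tilt [0.008 0.006] F [-0.2 -0.3  0.4] open 0.0300 q7 -0.02
shift [-0.1898 -0.0279  0.0425] turn -11.6
```

View pics/w5.png

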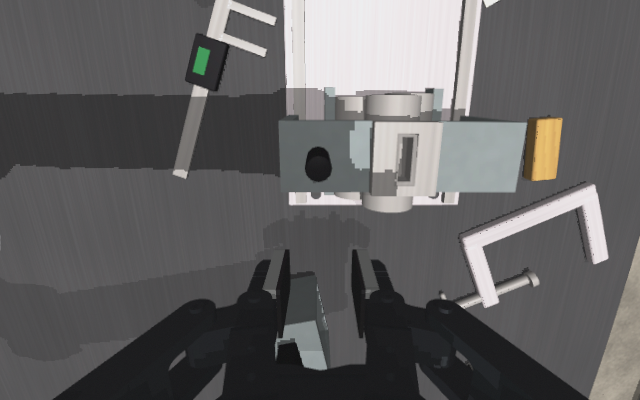

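The wrist view shows the guard over the stack with the slot at (406,158). Depth puts the block centre at (0.592, 0.082), so the guard travelled about 130 mm, and it resisted 17 N at the stop. Next is the hold-down.

```bash
python3 -m pendant '[[[-0.03,-0.004,0,-1],[-0.07,-0.01,0,-4],[-0.11,-0.016,0.005,-7],[-0.15,-0.022,0.01,-10],[-0.18,-0.026,0.02,-11.6],[-0.205,-0.028,0.03,-11.6],[-0.225,-0.03,0.03,-11.6],[-0.235,-0.03,0.03,-11.6],[-0.235,-0.03,0.03,-11.6]]]' 60
python3 w.py w6
python3 - <<'E'
from h import *
for n in ("w6",):
  z=np.load(n+".npz");p=z["p"].astype(float)
  for nm,x,y,r,lo,hi in [("stand",.49,-.138,.075,.08,.1),("head",.49,-.138,.05,.12,.15),("headtop",.49,-.138,.05,.132,.15)]:
    q=p[(np.hypot(p[...,0]-x,p[...,1]-y)<r)&(p[...,2]>lo)&(p[...,2]<hi)]
    if len(q)<30: print(nm,len(q)); continue
    (c,wh,a)=cv2.minAreaRect((q[:,:2]*1000).astype(np.float32)); print(n,nm,len(q),np.round(c,1),np.round(wh,1),round(a,1),np.round(np.percentile(q[:,2],[2,50,98]),4))
E
python3 go.py .491 -.138 .275 10.5
```

```text
clock: 15.5
position: [0.4878, -0.1839, 0.3712]
orientation: [0.64, 0.768, 0.004, 0.0]
ft_force: [0.6, 0.2, 0.6]
opening: 0.0515
w6 stand 8659 [ 492.3 -139.4] [70.6 90.1] 9.9 [0.0905 0.0919 0.0934]
w6 head 2308 [ 492.8 -139.3] [20.1 46. ] 11.9 [0.1328 0.1358 0.1372]
w6 headtop 2267 [ 492.8 -139.3] [20.1 45.9] 12.1 [0.134  0.1358 0.1372]
t 15.6 pos [ 0.4881 -0.1828  0.3714] yaw 10.5 tilt [0.006 0.007] F [-0.4  0.7 -0.1] open 0.0515 q7 0.70
shift [0.0429 0.0103 0.0968] turn -0.0
```

```bash
python3 go.py .4927 -.1392 .276 12
```

```text
t 15.6 pos [ 0.4881 -0.1828  0.3714] yaw 10.5 tilt [0.006 0.007] F [-0.4  0.7 -0.1] open 0.0515 q7 0.70
shift [0.0415 0.0117 0.0958] turn -1.5
```

```bash
python3 -m pendant '[[[0.02,0.006,0.005,-1.5],[0.035,0.01,0.015,-1.5],[0.041,0.0115,0.03,-1.5],[0.0415,0.0117,0.05,-1.5],[0.0415,0.0117,0.065,-1.5],[0.0415,0.0117,0.08,-1.5],[0.0415,0.0117,0.09,-1.5],[0.0415,0.0117,0.096,-1.5],[0.0415,0.0117,0.096,-1.5],[0.0415,0.0117,0.096,-1.5]]]'
python3 go.py .4927 -.1392 .276 12
```

```text
clock: 16.55
position: [0.4929, -0.1391, 0.276]
orientation: [0.629, 0.777, 0.005, 0.001]
ft_force: [-0.7, 0.1, 0.8]
opening: 0.0513
t 16.6 pos [ 0.4929 -0.1391  0.276 ] yaw 12.0 tilt [0.007 0.007] F [-0.7  0.1  0.8] open 0.0513 q7 0.73
shift [-0.0001 -0.0002  0.    ] turn -0.0
```

```bash
python3 -m pendant '[[[0,0,0,0],[0,0,0,0],[0,0,0,0],[0,0,0,0],[0,0,0,0],[0,0,0,0],[0,0,0,0]]]' 0
python3 -m pendant '[[[0,0,-0.005,0],[0,0,-0.015,0],[0,0,-0.03,0],[0,0,-0.06,0],[0,0,-0.09,0],[0,0,-0.12,0],[0,0,-0.145,0],[0,0,-0.165,0],[0,0,-0.175,0],[0,0,-0.175,0]]]'
python3 go.py .59 .02 .45 -1.3
```

```text
clock: 17.25
position: [0.4927, -0.1393, 0.2767]
orientation: [0.629, 0.777, 0.005, 0.0]
ft_force: [-3.6, 0.5, 6.9]
opening: 0.0194
clock: 18.25
position: [0.4915, -0.1407, 0.4531]
orientation: [0.629, 0.777, 0.006, 0.002]
ft_force: [-0.8, 0.4, -3.4]
opening: 0.0192
t 18.2 pos [ 0.4915 -0.1407  0.4531] yaw 12.0 tilt [0.01  0.007] F [-0.8  0.4 -3.4] open 0.0192 q7 0.56
shift [0.1368 0.1296 0.0053] turn 13.3
```

```bash
python3 -m pendant '[[[0.02,0.02,0,2],[0.045,0.043,0,5],[0.07,0.066,0,8],[0.09,0.086,0,11],[0.11,0.105,0,13],[0.125,0.118,0.002,13.3],[0.133,0.126,0.003,13.3],[0.137,0.13,0.003,13.3],[0.137,0.13,0.003,13.3]]]'
python3 w.py w7; python3 go.py .5919 .0823 .45 -1.3
python3 - <<'E'
from h import *
im,d,ci=cap("side"); cv2.imwrite("pics/s7.png",im[...,::-1]); np.savez("s7.npz",im=im,d=d,p=pts(d,ci))
a=cv2.imread("pics/w7.png"); b=cv2.imread("pics/s7.png"); cv2.imwrite("pics/ws7.png",np.vstack([a[0:300],b[0:300]]))
z=np.load("w7.npz");p=z["p"].astype(float)
for nm,x,y,r,lo,hi in [("bridge",.592,.081,.13,.115,.127),("block",.592,.081,.05,.130,.14)]:
    q=p[(np.hypot(p[...,0]-x,p[...,1]-y)<r)&(p[...,2]>lo)&(p[...,2]<hi)]
    (c,wh,a)=cv2.minAreaRect((q[:,:2]*1000).astype(np.float32)); print(nm,len(q),np.round(c,1),np.round(wh,1),round(a,1))
E
```

```text
clock: 19.15
position: [0.5903, 0.02, 0.4518]
orientation: [0.715, 0.699, 0.006, 0.001]
ft_force: [-0.5, -0.1, -2.6]
opening: 0.0191
t 19.2 pos [0.5901 0.0193 0.4521] yaw -1.4 tilt [0.009 0.007] F [-0.9  0.2 -2. ] open 0.0191 q7 0.07
shift [0.063  0.0003 0.0025] turn -0.1
bridge 9459 [592.   82.2] [ 56.  192.4] 88.8
block 3456 [591.9  82.6] [55.2 50.2] 88.9
```

View pics/ws7.png

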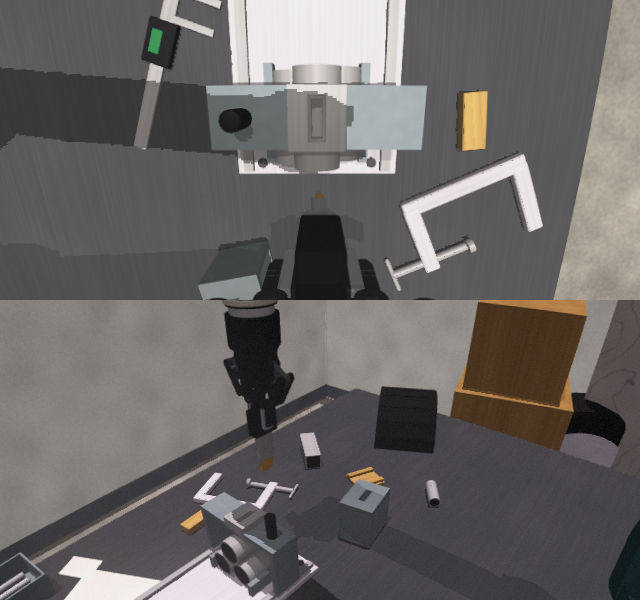

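The stacked picture (wrist above, side below) shows the hold-down held upright. Its brass foot is at wrist pixel (319,193) and the slot at (317,118). I now measure foot against slot.

Run:
```python
from h import *
z=np.load("w7.npz");p=z["p"].astype(float);im=z["im"].astype(int);v,u=np.mgrid[:400,:640]
q=p[(v>95)&(v<142)&(u>300)&(u<335)&(p[...,2]<.128)&(p[...,2]>.09)&(np.abs(p[...,0]-.592)<.01)&(np.abs(p[...,1]-.0823)<.022)]
print("slot deep",len(q),q.mean(0),cv2.minAreaRect((q[:,:2]*1000).astype(np.float32)))
q=p[(np.abs(p[...,2]-.1335)<.0035)&(np.hypot(p[...,0]-.592,p[...,1]-.082)<.04)]
# slot edges from block top mask
t=(np.abs(p[...,2]-.134)<.004)
for row in (108,113,118,123,128):
    xs=np.round(p[row,300:335,2]*1000).astype(int); print(row,xs.tolist())
print("uv row118 x",np.round(p[118,300:336,0]*1000,1).tolist())
for n in ("w7","s7"):
  z=np.load(n+".npz");p=z["p"].astype(float);im=z["im"].astype(int)
  br=(im[...,0]-im[...,2]>40)&(p[...,2]>.17)&(p[...,2]<.26)&(np.hypot(p[...,0]-.59,p[...,1]-.02)<.06)
  q=p[br]; print(n,"brass",len(q),q.mean(0) if len(q) else "", np.ptp(q,0) if len(q) else "", np.argwhere(br)[:, ::-1].mean(0) if len(q) else "")
  k=(p[...,2]>.19)&(p[...,2]<.32)&(np.hypot(p[...,0]-.59,p[...,1]-.02)<.05)
  q=p[k]
  for lo in np.arange(.19,.32,.01):
    b=q[(q[:,2]>lo)&(q[:,2]<lo+.01)]
    if len(b)>5: print(n,round(lo,2),len(b),"x",np.round(np.percentile(b[:,0],[3,50,97])*1000,1),"y",np.round(np.percentile(b[:,1],[3,50,97])*1000,1))
```

```text
slot deep 479 [0.59192066 0.081334   0.1030615 ] ((591.9271850585938, 81.85332489013672), (34.29017639160156, 10.47437572479248), 88.72810363769531)
108 [134, 133, 133, 134, 133, 134, 135, 135, 134, 132, 131, 101, 101, 100, 101, 101, 100, 102, 101, 100, 102, 101, 102, 131, 133, 134, 134, 136, 134, 134, 134, 134, 134, 135, 134]
113 [134, 134, 133, 134, 136, 136, 134, 134, 134, 133, 131, 101, 101, 101, 101, 101, 102, 102, 100, 101, 100, 101, 100, 131, 131, 132, 134, 134, 133, 133, 133, 133, 135, 133, 133]
118 [134, 134, 134, 133, 133, 134, 135, 133, 133, 131, 131, 114, 100, 101, 102, 100, 101, 100, 102, 100, 100, 100, 101, 132, 132, 134, 135, 135, 135, 135, 132, 134, 134, 133, 136]
123 [134, 134, 134, 132, 133, 135, 134, 133, 134, 132, 131, 117, 101, 101, 101, 100, 101, 101, 102, 102, 100, 100, 101, 132, 132, 132, 134, 133, 133, 135, 135, 135, 134, 133, 135]
128 [133, 134, 134, 133, 134, 134, 134, 134, 135, 132, 132, 118, 100, 100, 101, 101, 100, 102, 101, 100, 101, 100, 101, 131, 132, 133, 133, 134, 134, 133, 135, 135, 135, 135, 134]
uv row118 x [577.9, 578.8, 579.7, 580.4, 581.3, 582
[... 1042 characters left out ...]
7619048 163.95238095]
s7 0.19 18 x [589.1 590.  593.3] y [ 9.4 22.4 32.8]
s7 0.2 69 x [588.5 590.  592.9] y [ 8.6 21.7 33.5]
s7 0.21 60 x [587.5 589.7 593.2] y [ 8.4 22.7 36.4]
s7 0.22 95 x [587.1 588.6 594.2] y [ 5.7 23.7 36.2]
s7 0.23 84 x [587.3 588.8 595.8] y [ 6.3 23.9 36.3]
s7 0.24 99 x [586.6 588.7 594.8] y [ 6.4 22.9 36.3]
s7 0.25 93 x [587.4 588.7 592.5] y [ 6.3 22.3 36. ]
s7 0.26 64 x [581.5 588.1 595.9] y [ 1.5 24.  42. ]
s7 0.27 124 x [577.2 582.6 599.5] y [-0.1 34.  42.7]
s7 0.28 140 x [570.3 581.8 599.6] y [-0.  32.9 42.8]
s7 0.29 165 x [568.7 581.3 598.4] y [-0.2 30.4 43.1]
s7 0.3 214 x [567.8 582.6 605.2] y [16.2 31.1 43.4]
s7 0.31 162 x [566.7 594.7 609.6] y [13.9 26.6 38.9]
```

```bash
python3 go.py .5895 .0806 .402 -1.4
python3 -m pendant '[[[0.02,0,0,0],[0.04,0,0.005,0],[0.055,-0.001,0.015,0],[0.0613,-0.0015,0.03,0],[0.0613,-0.0021,0.043,0],[0.0613,-0.0021,0.05,0],[0.0613,-0.0021,0.05,0],[0.0613,-0.0021,0.05,0]]]'
python3 go.py .5895 .0806 .402 -1.4
python3 w.py w8
python3 - <<'E'
from h import *
p=np.load("w8.npz")["p"].astype(float);v,u=np.mgrid[:400,:640]
for nm,x,y,r,lo,hi in [("bridge",.592,.081,.13,.115,.127),("block",.592,.081,.05,.130,.137)]:
    q=p[(np.hypot(p[...,0]-x,p[...,1]-y)<r)&(p[...,2]>lo)&(p[...,2]<hi)]
    (c,wh,a)=cv2.minAreaRect((q[:,:2]*1000).astype(np.float32)); print(nm,len(q),np.round(c,1),np.round(wh,1),round(a,1))
q=p[(p[...,2]<.127)&(p[...,2]>.085)&(np.abs(p[...,0]-.592)<.0095)&(np.abs(p[...,1]-.082)<.025)]
print("slot deep",len(q),cv2.minAreaRect((q[:,:2]*1000).astype(np.float32)) if len(q)>3 else"")
q=p[(p[...,2]>.142)&(p[...,2]<.26)&(np.hypot(p[...,0]-.592,p[...,1]-.082)<.04)]
for lo in np.arange(.14,.24,.01):
    b=q[(q[:,2]>lo)&(q[:,2]<lo+.01)]
    if len(b)>5: print(round(lo,2),len(b),"x",np.round(np.percentile(b[:,0],[2,50,98])*1000,1),"y",np.round(np.percentile(b[:,1],[3,50,97])*1000,1))
E
```

```text
t 19.2 pos [0.5899 0.0189 0.4522] yaw -1.4 tilt [0.01  0.007] F [-0.1  0.6 -2.3] open 0.0196 q7 0.07
shift [ 0.0613 -0.0024  0.0507] turn -0.0
clock: 20.05
position: [0.59, 0.0796, 0.4027]
orientation: [0.716, 0.698, 0.006, 0.001]
ft_force: [0.7, 0.1, -2.2]
opening: 0.0193
t 20.1 pos [0.59   0.0796 0.4027] yaw -1.5 tilt [0.01  0.006] F [ 0.7  0.1 -2.2] open 0.0193 q7 -0.01
shift [ 0.001  -0.0006  0.0007] turn -0.1
bridge 11079 [592.   82.4] [ 56.8 192.4] 88.7
block 3270 [592.   82.4] [56.3 50.2] 88.8
slot deep 217 ((591.9104614257812, 81.89546203613281), (27.20043182373047, 9.98231029510498), 88.67691040039062)
0.15 25 x [590.5 592.5 595. ] y [92.6 93.3 93.6]
0.16 7 x [589.5 593.8 596.3] y [96.1 96.2 96.3]
0.17 58 x [589.3 593.1 596.7] y [95.6 96.2 96.6]
0.18 68 x [588.8 592.5 596.6] y [95.5 96.1 96.6]
0.19 75 x [588.9 592.9 596.4] y [95.3 96.2 96.6]
0.21 21 x [585.7 593.4 600.2] y [102.5 102.9 103.2]
0.22 289 x [583.7 592.8 602.2] y [102.1 103.  103.5]
0.23 593 x [571.6 592.7 613.2] y [ 86.3 102.7 103.4]
```

```bash
python3 go.py .5894 .0813 .376 -1.3; python3 -m pendant '[[[0.001,-0.0005,0,0.1],[0.0016,-0.0008,0.003,0.1],[0.0016,-0.0008,0.008,0.1],[0.0016,-0.0008,0.014,0.1],[0.0016,-0.0008,0.019,0.1],[0.0015,-0.0008,0.023,0.1],[0.0015,-0.0008,0.026,0.1],[0.0015,-0.0008,0.026,0.1]]]'
python3 go.py .5894 .0813 .36 -1.3
```

```text
t 20.1 pos [0.5901 0.0797 0.4031] yaw -1.5 tilt [0.01  0.007] F [ 1.2  0.4 -2.1] open 0.0193 q7 -0.01
shift [ 0.0013 -0.001   0.0271] turn -0.2
clock: 20.9
position: [0.5895, 0.0814, 0.3765]
orientation: [0.717, 0.697, 0.006, 0.001]
ft_force: [1.0, -0.4, -2.5]
opening: 0.0193
t 20.9 pos [0.5895 0.0814 0.3765] yaw -1.6 tilt [0.01  0.006] F [ 1.  -0.4 -2.5] open 0.0193 q7 -0.00
shift [-0.0002 -0.0003  0.0165] turn -0.3
```

```bash
python3 -m pendant '[[[0,-0.0001,0.003,0.3],[0,-0.0001,0.006,0.3],[-0.0001,-0.0002,0.009,0.3],[-0.0001,-0.0002,0.012,0.3],[-0.0001,-0.0002,0.0145,0.3],[-0.0001,-0.0002,0.0145,0.3]]]'
python3 go.py .5894 .0813 .36 -1.3
```

```text
clock: 21.5
position: [0.5893, 0.0814, 0.3615]
orientation: [0.719, 0.695, 0.005, 0.001]
ft_force: [0.9, -0.1, -2.3]
opening: 0.0195
t 21.5 pos [0.5893 0.0814 0.3615] yaw -1.9 tilt [0.009 0.006] F [ 0.9 -0.1 -2.3] open 0.0195 q7 0.00
shift [-0.0001  0.0001  0.0015] turn -0.6
```

```bash
python3 -m pendant '[[[0,0,0.001,-0.3],[0,0,0.003,-0.6],[0,0,0.005,-0.6],[0,0,0.007,-0.6],[0,0,0.007,-0.6]]]'
python3 go.py .5894 .0813 .347 -1.3
```

```text
clock: 22.0
position: [0.5895, 0.0814, 0.3547]
orientation: [0.715, 0.699, 0.005, 0.001]
ft_force: [0.7, -0.8, 1.4]
opening: 0.0191
t 22.0 pos [0.5895 0.0814 0.3547] yaw -1.3 tilt [0.009 0.006] F [ 0.7 -0.8  1.4] open 0.0191 q7 0.01
shift [-0.0002 -0.0002  0.0077] turn 0.0
```

```bash
python3 -m pendant '[[[0,0,0.002,0],[0,0,0.004,0],[0,0,0.006,0],[0,0,0.007,0],[0,0,0.0075,0],[0,0,0.0075,0]]]'
python3 - <<'E'
from h import *
F=[]
for i in range(6):
    p,d=manip.capture("wrist" if i else "side"); s=manip.sense(); F.append(s["ft_force"])
    if i==0: cv2.imwrite("pics/s9.png",p[...,::-1])
print(np.round(F,1).tolist(),s["position"],s["opening"],s["clock"])
E
```

```text
clock: 22.6
position: [0.5896, 0.0815, 0.3474]
orientation: [0.715, 0.699, 0.005, 0.001]
ft_force: [-2.0, -0.2, 5.1]
opening: 0.0192
[[-1.9, 0.2, 4.9], [-2.0, -0.6, 5.0], [-1.8, -0.2, 5.4], [-3.0, -0.5, 5.9], [-2.0, 0.2, 5.1], [-1.4, -1.0, 4.1]] [0.58957552 0.08149955 0.34732315] 0.0193862799866736 22.9
```

```bash
python3 w.py w9
python3 - <<'E'
from h import *
p=np.load("w9.npz")["p"].astype(float)
q=p[(p[...,2]>.137)&(p[...,2]<.2)&(np.abs(p[...,0]-.592)<.011)&(p[...,1]>.092)&(p[...,1]<.11)]
for lo in np.arange(.136,.2,.004):
    b=q[(q[:,2]>lo)&(q[:,2]<lo+.004)]
    if len(b)>3: print(round(lo,3),len(b),"x",np.round(np.percentile(b[:,0],[3,50,97])*1000,1),"y",np.round(np.median(b[:,1])*1000,1))
for nm,x,y,r,lo,hi in [("bridge",.592,.081,.13,.115,.127)]:
    q=p[(np.hypot(p[...,0]-x,p[...,1]-y)<r)&(p[...,2]>lo)&(p[...,2]<hi)]
    (c,wh,a)=cv2.minAreaRect((q[:,:2]*1000).astype(np.float32)); print(nm,len(q),np.round(c,1),np.round(wh,1),round(a,1))
a=cv2.imread("pics/w9.png")[0:300]; b=cv2.imread("pics/s9.png")[100:400]; cv2.imwrite("pics/ws9.png",np.vstack([a,b]))
E
```

```text
0.136 23 x [588.6 591.7 595.7] y 98.0
0.14 31 x [588.3 592.3 595.6] y 98.0
0.16 4 x [584.7 589.3 597.4] y 104.8
0.164 112 x [583.  592.4 601.3] y 105.0
0.168 113 x [583.6 592.2 601. ] y 105.0
0.172 133 x [582.8 591.7 601. ] y 104.9
0.176 137 x [583.5 592.1 601.2] y 104.9
0.18 149 x [583.  592.9 601.3] y 104.9
0.184 156 x [582.9 591.6 601.2] y 104.9
0.188 180 x [583.2 592.2 601.1] y 104.9
0.192 191 x [583.  592.  601.7] y 104.9
0.196 216 x [582.3 592.1 602.2] y 104.8
bridge 16755 [591.5  82.2] [ 57.3 193.2] 88.6
```

View pics/ws9.png

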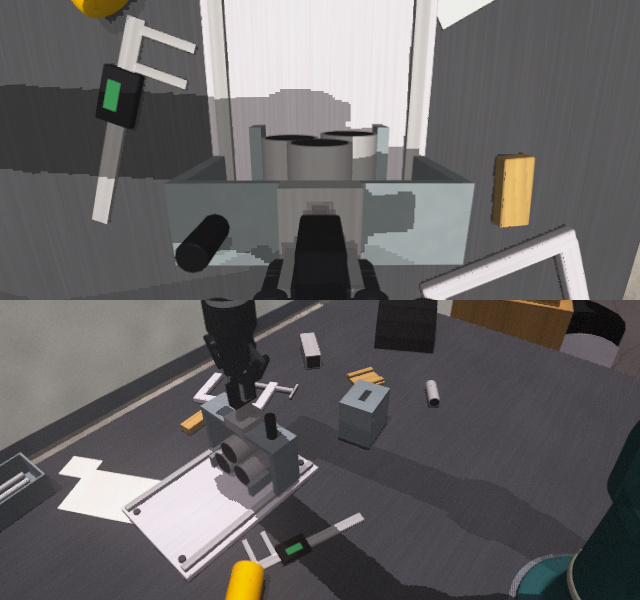

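The hold-down stands in the slot with the bottom of its head about 163 mm above the bench, which is what a half-way foot should give. The spring force is about 7.4 N. The pipe sits under the guard and the guard is home, so I hand in.

```bash
python3 -c "
from cell import manip
print(manip.sense()['clock'],manip.close_job())"
```

```text
the job is handed in; nothing more can be done
22.95 None
```

The job is done and handed in at 22.95 s, with the gripper still holding the hold-down and pressing it on the top pipe.

- **Loose pipe:** it is saddled on the pair and was let go before the guard moved. By depth its top is 0.101–0.102 m above the bench, and its centre is about 2–3 mm off the middle along y.
- **Guard:** I slid it about 130 mm until it hit its stop, where it resisted 17 N without moving on. The slot then measured at (0.592, 0.082). Before handing in, the bridge was within 1 mm of that.
- **Hold-down:** it went down through the slot with no sideways force showing, and touched the pipe at a TCP height of about 0.355 m. I pressed it to 0.3473 m.
- **Foot travel, final checks:** these disagree by about 1 mm. The TCP drop gives about 7.7 mm, and the bottom of the head at about 163 mm gives about 8 mm. The spring force of about 7.4 N gives about 8.8 mm. The noise in the force reading, or some friction in the slot, could explain it.

No check failed. I moved nothing else on the bench, and nothing looked displaced in the last pictures.

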